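# Lock the stack-height gauge with its jam nut

## Robot

A 7-joint arm with a two-finger parallel gripper is mounted at the origin on a cart in front of the work surface, level with it; the furniture and walls round the work are solid. World frame = base frame: x ahead of the robot, y to its left, z up, the work surface at z = 0. Lengths are in m, angles in rad, forces in N, time in s.
With the tool pointing down it reaches from about 0.425 to 0.925 m from the base axis. Payload 6.8 kg.
Tool frame: the origin (TCP) lies on the mounting face of the last link; the fingertips stand 173 mm ahead of it and the grasp point (between the pads) lies 155 mm ahead of it; z points along the fingers, y is the line along which they close (so a half turn about z gives the same grasp; the last joint's range is limited). The gripper opens to 85 mm and grips with 20 to 120 N. Pads are 22 mm wide; open, the fingers measure 114 mm over their backs; the gripper's body (76 mm by 85 mm) begins 54 mm behind the grasp point. The pads swing forward as they close: fully open they stand 13 mm farther back than shut.
Start: joints at [-1.275, 0.477, 0.022, 1.555, -0.011, 1.109, -0.083], TCP at [0.265, 0.621, 0.405] pointing down, gripper open.
Joint ranges: [-2.96, 2.96], [-0.34, 2.1], [-1.41, 1.46], [0.24, 2.44], [-1.37, 4.51], [0.17, 1.92], [-2.96, 2.96]. Speed limits (rad/s): [2.39, 2.39, 3.14, 3.14, 3.14, 3.14, 3.14].

## Interface

Orientations are given as a rotation vector (axis times angle).
In Python, from bench import r gives the robot as it stands.
- The arm moves only by the tool carry_out, never from a script. Its argument "moves" is a list of rows, each a list of 5 numbers: the shift along the tool's x, y, z in m, then the turn about the tool's z in rad, then the finger opening in m, from 0 to 0.0854. In form: [[dx, dy, dz, roll, claw], ...]. A call has exactly 8 rows; each row is the pose to reach, as a shift and turn from the pose commanded when the call began, along the tool's axes at that moment; what a row does not reach only later rows make up. A row lasts 1/10 s, in which the tool goes at most 50 mm and 8.59 degrees, less where a joint would pass 70% of its speed; a pose out of reach is approached as far as the arm can. A call with a gripper value outside its range is refused whole. The fingers move at their own pace and stop on an object; "force" is the grip in N (left out, the last holds). Time passes only in rows, so rows that repeat a pose let the fingers close, or fill a call up. It gives the time, the measured TCP pose, the force, the opening and the grip force at its end, in the units of the state.
- r.get_obs(): the state, without advancing time (a new reading comes with each control period).
- r.grab_frame(name): name is "scene" or "top"; returns the picture (480x640x3 uint8, red, green, blue); there is no depth.
- r.calibration(name): a dict with "fx", "fy", "cx", "cy" (pixels), "k1" (the pictures are not rectified: a ray, as slopes to the right and down, at radius r is drawn at 1 + k1 r^2 times it, then the intrinsics apply), "rvec" (rotation vector, rad) and "tvec" (3), from world to camera coordinates, as OpenCV has them. Camera axes: x right, y down, z forward; pixel columns grow to the right and rows downward; lengths in m; the calibration is good to about 2 mm. A picture is of the moment at which its call begins. calibration takes no time and is no camera call.
- r.hand_in(): hands the job in; it is judged then, once.
The state is a dict: "clock": time; "joints": joint angles; "qvel": joint speeds; "tau": joint torques, N m; "tcp_pos": TCP position; "orientation": TCP orientation; "contact_force": force on the tool from outside, world axes, zero at the start; "moment": the same for the moment, N m; "grip_width": finger opening in m; "gripper_force": force on a finger pad.
Only numpy, scipy, OpenCV 4.12 (cv2) and the standard library are available. Lean on these libraries where they do the work, as an engineer would, in place of code of your own. Each camera call takes 0.05 s, during which the arm holds its last target. There are 200 camera calls.

## Task

The stack-height gauge with the blue grip has just been set: lock it by turning its blue-gripped jam nut clockwise (seen from above) until it is fully down, tight against the grey frame, then let go of it. The gauge with the orange grip is still to be adjusted, so leave its nut turned as it is.

Things in the scene. Friction and masses are not known exactly. Their poses are not given: they have to be found in the camera images.
- blue_gauge: Grey C-shaped gauge with the BLUE nut, fixed to the counter; base 84 x 78 mm, frame top 52 mm high. Origin: under the base's centre, z up. A fixed upright 10 mm steel set bolt (12 mm to -x of the origin, top 104 mm high) carries the jam nut above the frame. A like gauge with an orange nut stands 16 to 40 cm away; they may swap sides.
- blue_grip (a point): Where to hold the blue nut: on its axis, midway in its upright bar grip (46 long, 16 wide, 34 mm tall, flat sides), 9 mm below the bar's top, 25 mm above the round steel flange (31 mm across, 6 thick) under the bar; 83 mm above the counter when home. x runs along the bar, y across its 16 mm, z up; it turns and sinks with the nut.
- blue_nut (a joint): Turn of the blue nut, rad: 0 = fully home against the frame (hard stop), negative = backed off; starts 0.8 to 1.25 rad backed off, can back off to -1.6. Clockwise seen from above raises it to 0. Fast thread: the nut sinks 3.2 mm per rad, so the hand should sink with it. Stiff (about 0.06 N m); stays as left. When home, the bar lies along the gauge's x axis.
- orange_bar_end (a point): A point near one end of the ORANGE nut's bar grip (same shape as the blue), 21 mm out from that nut's axis; its x points outward along the bar, z up. As high on its bar as the blue point. That nut starts backed off too and must stay as it is.

How it is judged:
At the end, for the whole second after the job is handed in: The blue jam nut is down against its frame (within 0.15 rad of its stop, a gap under 0.5 mm), and released (value of joint blue_nut above -0.15 rad); the robot touches nothing.
It fails at once if the orange nut is turned (its bar end moved more than 7 mm) (distance of orange_bar_end from where it was at the start of the episode above 0.007 m).
It also fails if it takes over 32 s, if anything falls off the work surface, if the arm or the gripper's body presses on something with over 40 N, if the wrist force passes 120 N, or if a joint passes its speed limit or range.

## Working session

There is one attempt and no reset: what is moved stays moved. The work goes in short steps, Python scripts to look and compute and a tool call to move; the robot and the scene stay as the last step left them, time stands still between calls to the robot, and variables do not carry over. Pictures are saved under pics/ and viewed, at most 10 in all, crops included, and the job is handed in when it is done.

Besides the shell and the picture viewer there is one more tool, called by a JSON object that holds its "op" and its "data", one argument or row to a line. carry_out: Moves the arm, as the interface text tells. Its arguments: {"type":"object","properties":{"moves":{"type":"array","items":{"type":"array","items":{"type":"number"}}},"force":{"type":"number"}},"required":["moves"]}

```bash
mkdir -p pics; python3 - <<'E'
from bench import r
import cv2
for n in ("scene","top"):
    cv2.imwrite(f"pics/{n}0.png",r.grab_frame(n)[:,:,::-1]); print(r.calibration(n))
o=r.get_obs(); print(o)
E
```

```text
{'fx': 624.7440514287994, 'fy': 624.7440514287994, 'cx': 321.51040911743064, 'cy': 228.5072805266041, 'k1': -0.13344976248746923, 'rvec': array([ 1.19582782, -2.09579109,  1.14549204]), 'tvec': array([0.33944665, 0.28243503, 0.63744039])}
{'fx': 579.5729667934993, 'fy': 579.5729667934993, 'cx': 319.0509796670811, 'cy': 238.47883838418298, 'k1': -0.1310092971597668, 'rvec': array([ 2.2313837 , -1.98240185,  0.20272429]), 'tvec': array([0.05628929, 0.54738297, 0.84488769])}
{'clock': 0.1, 'joints': array([-1.27511219,  0.47776562,  0.0223368 ,  1.55637978, -0.01150546,
        1.10934612, -0.08309117]), 'qvel': array([ 0.00102735, -0.00096597,  0.00237572, -0.00266045, -0.00026413,
       -0.00178177, -0.00065547]), 'tau': array([ 4.73318170e-03, -5.97754633e+01,  1.61385108e+00, -2.81954777e+01,
        1.27912933e-02,  5.04098964e-03,  4.78247415e-06]), 'tcp_pos': array([0.26509386, 0.62048145, 0.40377879]), 'orientation': array([-6.29867445e-01, -3.07756404e+00,  2.75722496e-03]), 'contact_force': array([ 0.10891331, -0.35333652, -0.28451681]), 'moment': array([-0.00636718, -0.02819379,  0.03016627]), 'gripper_force': 0.0, 'grip_width': 0.08501927459494187}
```

View pics/top0.png

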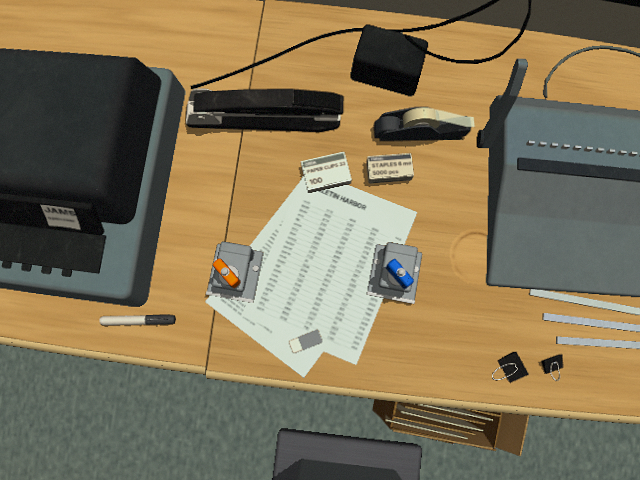

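View pics/scene0.png

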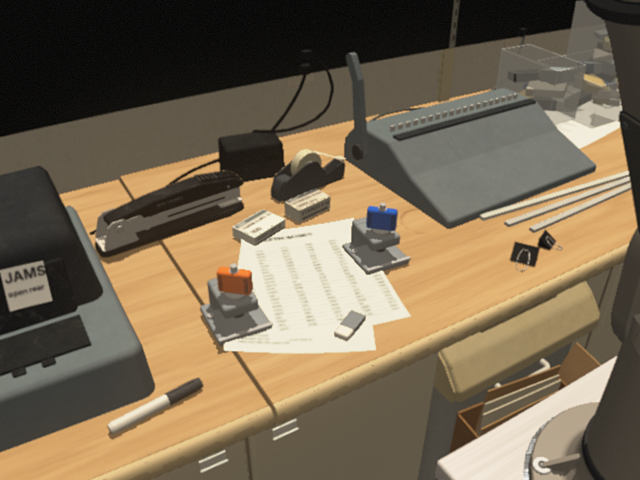

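The top view shows the orange nut at (227,271) and the blue nut at (400,274), with the bars tilted. In the scene view the blue bar is at (381,218) and the orange one at (235,281).

```bash
cat > h.py <<'E'
from bench import r
import cv2, numpy as np
from scipy.spatial.transform import Rotation as R
def ray(n,uv):
    c=r.calibration(n); K=np.array([[c['fx'],0,c['cx']],[0,c['fy'],c['cy']],[0,0,1]])
    p=cv2.undistortPoints(np.array(uv,float).reshape(-1,1,2),K,np.array([c['k1'],0,0,0.]))[:,0]
    M=cv2.Rodrigues(c['rvec'])[0]; d=np.c_[p,np.ones(len(p))]@M
    return -M.T@c['tvec'], d
def plane(n,uv,z):
    o,d=ray(n,uv); return o+d*((z-o[2])/d[:,2])[:,None]
def mask(im,col):
    h=cv2.cvtColor(im,cv2.COLOR_RGB2HSV)
    lo,hi=((105,120,40),(125,255,255)) if col=='blue' else ((5,170,60),(13,255,255))
    m=cv2.inRange(h,lo,hi); n,l,s,c=cv2.connectedComponentsWithStats(m)
    return (l==1+np.argmax(s[1:,4])).astype(np.uint8), h
E
python3 - <<'E'
from h import *
im=r.grab_frame("top"); cr=[]
for col in('blue','orange'):
    m,h=mask(im,col); v=h[...,2][m>0]; print(col,m.sum(),np.percentile(v,[5,25,50,75,95]))
    t,_=cv2.threshold(v.reshape(-1,1),0,255,cv2.THRESH_OTSU)
    top=(m>0)&(h[...,2]>t); c=max(cv2.findContours(top.astype(np.uint8),0,2)[0],key=cv2.contourArea)
    rc=cv2.minAreaRect(c); P=plane("top",cv2.boxPoints(rc),.095); print(t,rc,P.round(4),P.mean(0).round(4))
    e=P[1]-P[0],P[2]-P[1]; L=max(e,key=np.linalg.norm); print([np.linalg.norm(x).round(4) for x in e],'bar yaw',np.arctan2(L[1],L[0]))
    x,y=map(int,rc[0]); cr.append(cv2.resize(im[y-38:y+38,x-32:x+32],None,fx=6,fy=6,interpolation=2)); print('crop org',x-32,y-38)
cv2.imwrite("pics/crop.png",np.hstack(cr)[:, :,::-1])
E
```

```text
blue 320 [ 58.95  81.25 171.5  207.   214.  ]
133.0 ((406.48358154296875, 278.6803283691406), (12.419577598571777, 9.34669303894043), 50.194427490234375) [[ 0.4855 -0.0038  0.095 ]
 [ 0.4956 -0.0135  0.095 ]
 [ 0.4828 -0.0265  0.095 ]
 [ 0.4728 -0.0167  0.095 ]] [ 0.4842 -0.0151  0.095 ]
[np.float64(0.014), np.float64(0.0182)] bar yaw -2.3482472731432127
crop org 374 240
orange 113 [ 76. 122. 189. 215. 227.]
146.0 ((225.06195068359375, 271.57080078125), (29.1623477935791, 10.253857612609863), 48.8140754699707) [[0.472  0.2726 0.095 ]
 [0.4834 0.2627 0.095 ]
 [0.4544 0.2296 0.095 ]
 [0.4432 0.2395 0.095 ]] [0.4633 0.2511 0.095 ]
[np.float64(0.0151), np.float64(0.0439)] bar yaw -2.2897790856623477
crop org 193 233
```

View pics/crop.png

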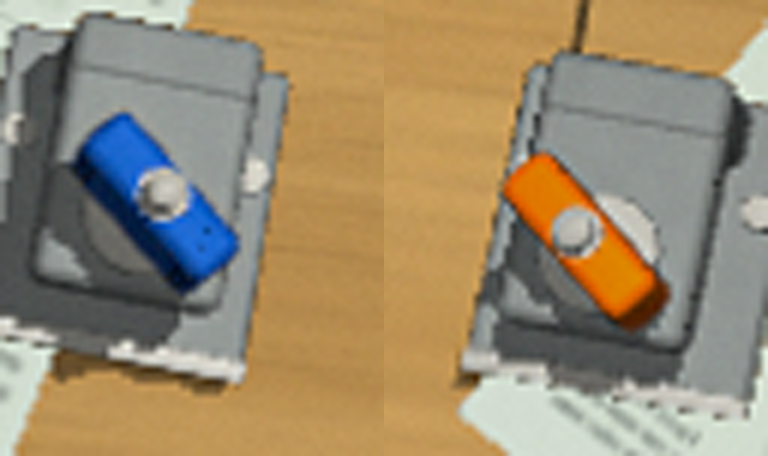

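The crop shows the blue bar's bolt top at about (400.8,271.8) full-frame. Its top-face long edge runs from about (395.2,258.9) to (413.6,279.5). The frame's right edge runs from about (417.5,247.5) to (410.7,291.5). That leaves about 0.9 rad clockwise to turn.

```bash
python3 - <<'E'
from h import *
b=plane("top",[[401.2,271.3]],.104)[0]; print('bolt',b)
e=plane("top",[[395.2,258.9],[413.6,279.5]],.095); d=e[1]-e[0]; by=np.arctan2(d[1],d[0])
f=plane("top",[[417.5,248.5],[411.3,288]],.052); d2=f[1]-f[0]; gy=np.arctan2(d2[1],d2[0])
print('bar',by,np.linalg.norm(d),'gauge',gy,'diff',by-gy)
m,_=mask(r.grab_frame("scene"),'blue'); M=cv2.moments(m,True); c=[M['m10']/M['m00'],M['m01']/M['m00']]
print('scene centroid',c,plane("scene",[c],.08),plane("scene",[c],.09))
o=r.get_obs(); T=R.from_rotvec(o['orientation']).as_matrix(); print(T.round(4), o['tcp_pos'])
g=np.array([*b[:2],.087]); tgt=g-np.array([0,0,-.155]); print('tgt tcp',tgt,'shift',T.T@(tgt-o['tcp_pos']))
xa=np.arctan2(T[1,0],T[0,0]); print('tool x yaw',xa,'roll (about tool z, down => neg)',[((-(by-xa)+np.pi/2)%np.pi)-np.pi/2])
E
```

```text
bolt [ 0.49272558 -0.00523491  0.104     ]
bar -2.3133653307363806 0.04051319789576249 gauge 3.074202188444284 diff -5.3875675191806645
scene centroid [382.5, 212.13483146067415] [[ 0.50368874 -0.01399717  0.08      ]] [[ 0.49060853 -0.00392345  0.09      ]]
[[-9.196e-01  3.929e-01 -4.000e-04]
 [ 3.929e-01  9.196e-01 -1.100e-03]
 [-1.000e-04 -1.100e-03 -1.000e+00]] [0.2651592  0.62055444 0.40409722]
tgt tcp [ 0.49272558 -0.00523491  0.242     ] shift [-0.45514635 -0.48584931  0.16268533]
tool x yaw 2.7377710081144015 roll (about tool z, down => neg) [np.float64(-1.2320489683288045)]
```

{"op": "carry_out", "data": {
  "moves": [
    [-0.028, -0.03, 0, 0.12, 0.085],
    [-0.057, -0.061, 0, 0.24, 0.085],
    [-0.085, -0.091, 0, 0.36, 0.085],
    [-0.114, -0.122, 0, 0.48, 0.085],
    [-0.142, -0.152, 0, 0.6, 0.085],
    [-0.171, -0.182, 0, 0.72, 0.085],
    [-0.199, -0.213, 0, 0.84, 0.085],
    [-0.228, -0.243, 0, 0.96, 0.085]
  ],
  "force": 60
}}

```text
clock: 1.0
tcp_pos: [0.3796, 0.3059, 0.4047]
orientation: [-1.986, -2.434, -0.0]
contact_force: [0.5, -0.4, -0.1]
grip_width: 0.085
gripper_force: 0.0
```

```bash
cat > go.py <<'E'
from h import *
import sys
bx,byy,gz,yaw=map(float,sys.argv[1:5])
o=r.get_obs(); T=R.from_rotvec(o['orientation']).as_matrix()
tgt=np.array([bx,byy,gz+.155]); xa=np.arctan2(T[1,0],T[0,0])
print(o['clock'],o['tcp_pos'].round(4),'shift',(T.T@(tgt-o['tcp_pos'])).round(4),'roll',((-(yaw-xa)+np.pi/2)%np.pi-np.pi/2).round(4),'j',o['joints'].round(2),'tilt',T[:,2].round(4))
print('F',o['contact_force'].round(2),'M',o['moment'].round(3),o['grip_width'],o['gripper_force'])
E
python3 go.py .4927 -.0052 .087 .828
```

```text
1.0 [0.3796 0.3059 0.4047] shift [-0.3275  0.0483  0.1626] roll 0.945 j [-1.07  0.16  0.3   2.01 -0.06  0.98 -0.54] tilt [-1.e-04  3.e-04 -1.e+00]
F [ 0.49 -0.38 -0.11] M [ 0.028 -0.044 -0.019] 0.08498651608732186 0.0
```

{"op": "carry_out", "data": {
  "moves": [
    [-0.041, 0.006, 0, 0.12, 0.085],
    [-0.082, 0.012, 0, 0.24, 0.085],
    [-0.123, 0.018, 0, 0.36, 0.085],
    [-0.164, 0.024, 0, 0.48, 0.085],
    [-0.205, 0.03, 0, 0.6, 0.085],
    [-0.246, 0.036, 0.01, 0.72, 0.085],
    [-0.287, 0.042, 0.05, 0.84, 0.085],
    [-0.3275, 0.048, 0.09, 0.945, 0.085]
  ]
}}

```text
clock: 1.8
tcp_pos: [0.4907, 0.0056, 0.325]
orientation: [2.876, 1.264, 0.005]
contact_force: [0.9, 1.8, -0.8]
grip_width: 0.085
gripper_force: 0.0
```

```bash
python3 go.py .4927 -.0052 .087 .828; python3 -c "
from h import *
a=r.grab_frame('top')[180:380,300:500];b=r.grab_frame('scene')[130:330,280:480]
cv2.imwrite('pics/n.png',cv2.resize(np.hstack([a,b]),None,fx=2,fy=2)[:,:,::-1])"
```

```text
1.8 [0.4907 0.0056 0.325 ] shift [-0.0068  0.0086  0.083 ] roll 0.0003 j [-0.65  0.31  0.61  2.1  -0.25  0.8  -0.62] tilt [ 0.0033  0.001  -1.    ]
F [ 0.91  1.78 -0.76] M [ 0.122 -0.004  0.049] 0.08504545070668695 0.0
```

View pics/n.png

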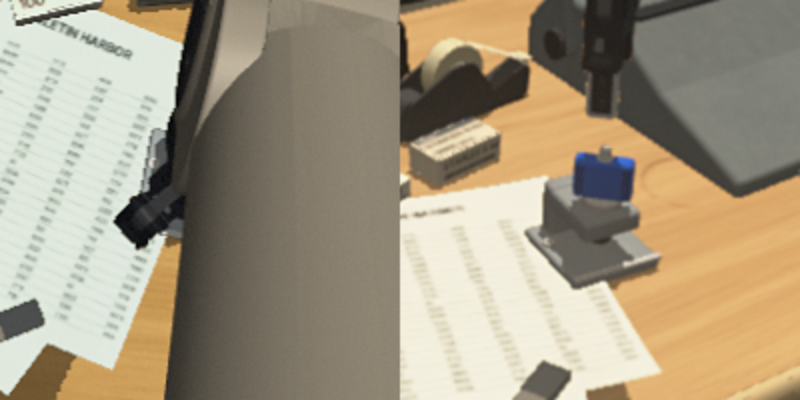

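The left half (top view) is blocked by the arm. The right half (scene view) shows the fingers above the blue nut, bolt top at about (383,204.5) full-frame.

```bash
python3 -c "
from h import *
print(plane('scene',[[382.8,204.5]],.104))
o1,d1=ray('scene',[[382.8,204.5]]);o2,d2=ray('top',[[401.2,271.3]])
s=np.linalg.lstsq(np.c_[d1[0],-d2[0]],o2-o1,rcond=None)[0];print(o1+s[0]*d1,o2+s[1]*d2)"; python3 go.py .4927 -.0052 .087 .828
```

```text
[[ 0.49000134 -0.00301605  0.104     ]]
[[ 0.49316941 -0.00545376  0.1016448 ]] [[ 0.49310814 -0.00553355  0.10164497]]
1.9 [0.4891 0.0025 0.3214] shift [-0.0026  0.008   0.0795] roll -0.0049 j [-0.64  0.32  0.61  2.1  -0.25  0.8  -0.62] tilt [-0.0059 -0.0047 -1.    ]
F [ 0.3   0.18 -0.19] M [0.018 0.018 0.001] 0.08472626850467847 0.0
```

{"op": "carry_out", "data": {
  "moves": [
    [0, 0, 0.01, 0, 0.085],
    [0, 0, 0.02, 0, 0.085],
    [0, 0, 0.03, 0, 0.085],
    [0, 0, 0.04, 0, 0.085],
    [0, 0, 0.04, 0, 0.085],
    [0, 0, 0.04, 0, 0.085],
    [0, 0, 0.04, 0, 0.085],
    [0, 0, 0.04, 0, 0.085]
  ]
}}

```text
clock: 2.7
tcp_pos: [0.4902, 0.007, 0.2855]
orientation: [2.873, 1.271, 0.001]
contact_force: [-0.9, -0.9, -0.9]
grip_width: 0.0851
gripper_force: 0.0
```

```bash
python3 go.py .4927 -.0052 .087 .828
```

```text
2.7 [0.4902 0.007  0.2855] shift [-0.0074  0.0101  0.0435] roll 0.0049 j [-0.61  0.38  0.57  2.13 -0.31  0.71 -0.57] tilt [ 9.e-04  3.e-04 -1.e+00]
F [-0.87 -0.91 -0.93] M [-0.009  0.025  0.003] 0.0850855374535584 0.0
```

{"op": "carry_out", "data": {
  "moves": [
    [-0.0035, 0.005, 0, 0.003, 0.085],
    [-0.0074, 0.0101, 0, 0.005, 0.085],
    [-0.0074, 0.0101, 0.01, 0.005, 0.085],
    [-0.0074, 0.0101, 0.02, 0.005, 0.085],
    [-0.0074, 0.0101, 0.03, 0.005, 0.085],
    [-0.0074, 0.0101, 0.04, 0.005, 0.085],
    [-0.0074, 0.0101, 0.0425, 0.005, 0.085],
    [-0.0074, 0.0101, 0.0425, 0.005, 0.085]
  ]
}}

```text
clock: 3.5
tcp_pos: [0.4923, -0.0053, 0.2418]
orientation: [-2.876, -1.263, 0.002]
contact_force: [-1.8, -0.4, 0.4]
grip_width: 0.0848
gripper_force: 0.0
```

```bash
python3 go.py .4927 -.0052 .087 .828; python3 -c "
from h import *
b=r.grab_frame('scene')[130:280,290:490]
cv2.imwrite('pics/n2.png',cv2.resize(b,None,fx=4,fy=4,interpolation=2)[:,:,::-1])"
```

```text
3.5 [ 0.4923 -0.0053  0.2418] shift [ 0.0004  0.0003 -0.0002] roll -0.0003 j [-0.53  0.46  0.51  2.14 -0.38  0.62 -0.49] tilt [-1.5e-03 -4.0e-04 -1.0e+00]
F [-1.76 -0.37  0.43] M [0.019 0.002 0.021] 0.08478846687544525 0.0
```

View pics/n2.png

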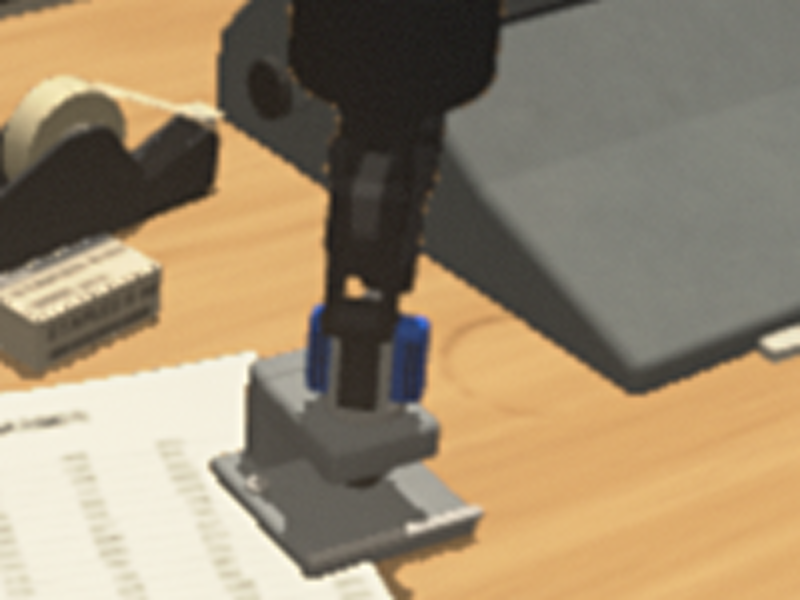

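The near finger at (360,350) in the crop straddles the blue bar, centred. Now I close.

{"op": "carry_out", "data": {
  "moves": [
    [0, 0, 0, 0, 0.05],
    [0, 0, 0, 0, 0.03],
    [0, 0, 0, 0, 0.01],
    [0, 0, 0, 0, 0.01],
    [0, 0, 0, 0, 0.01],
    [0, 0, 0, 0, 0.01],
    [0, 0, 0, 0, 0.01],
    [0, 0, 0, 0, 0.01]
  ],
  "force": 60
}}

```text
clock: 4.35
tcp_pos: [0.4928, -0.0055, 0.2429]
orientation: [2.876, 1.263, 0.001]
contact_force: [1.4, -0.6, 5.3]
grip_width: 0.0151
gripper_force: 60.4
```

```bash
python3 go.py .4927 -.0052 .087 .828
```

```text
4.35 [ 0.4928 -0.0055  0.2429] shift [ 0.0001 -0.0003  0.0009] roll -0.0006 j [-0.53  0.46  0.51  2.14 -0.38  0.62 -0.49] tilt [ 1.1e-03 -1.0e-04 -1.0e+00]
F [ 1.42 -0.63  5.3 ] M [-0.315 -0.076 -0.072] 0.015059257004635802 60.368499755859375
```

Gripped, with low side force. Turn clockwise, sinking 3.2 mm/rad.

{"op": "carry_out", "data": {
  "moves": [
    [0, 0, 0.0003, 0.09, 0.01],
    [0, 0, 0.0006, 0.18, 0.01],
    [0, 0, 0.0009, 0.27, 0.01],
    [0, 0, 0.0012, 0.36, 0.01],
    [0, 0, 0.0014, 0.45, 0.01],
    [0, 0, 0.0017, 0.54, 0.01],
    [0, 0, 0.0019, 0.6, 0.01],
    [0, 0, 0.0019, 0.6, 0.01]
  ]
}}

```text
clock: 5.15
tcp_pos: [0.4926, -0.0048, 0.2409]
orientation: [-3.121, -0.355, 0.0]
contact_force: [-1.3, 0.0, 7.9]
grip_width: 0.0151
gripper_force: 60.9
```

```bash
python3 go.py .4927 -.0052 .084 -.067
```

```text
5.15 [ 0.4926 -0.0048  0.2409] shift [-0.      0.0004  0.0019] roll 0.2935 j [-0.65  0.51  0.67  2.15 -0.52  0.65 -0.95] tilt [-1.e-04  7.e-04 -1.e+00]
F [-1.26  0.01  7.93] M [ 0.186  0.217 -0.085] 0.015062605844930157 60.86018085479736
```

{"op": "carry_out", "data": {
  "moves": [
    [0, 0, 0.0003, 0.06, 0.01],
    [0, 0, 0.0005, 0.12, 0.01],
    [0, 0, 0.0007, 0.17, 0.01],
    [0, 0, 0.0009, 0.22, 0.01],
    [0, 0, 0.001, 0.26, 0.01],
    [0, 0, 0.001, 0.3, 0.01],
    [0, 0, 0.001, 0.33, 0.01],
    [0, 0, 0.001, 0.33, 0.01]
  ]
}}

```text
clock: 5.95
tcp_pos: [0.4927, -0.0044, 0.2399]
orientation: [-3.136, 0.158, 0.001]
contact_force: [-1.3, 1.5, 8.4]
grip_width: 0.0147
gripper_force: 60.9
```

```bash
python3 go.py .4927 -.0052 .084 -.067
```

```text
5.95 [ 0.4927 -0.0044  0.2399] shift [0.0001 0.0008 0.0009] roll -0.0337 j [-0.71  0.54  0.76  2.16 -0.6   0.67 -1.2 ] tilt [-3.0e-04  1.2e-03 -1.0e+00]
F [-1.31  1.54  8.39] M [0.376 0.214 0.434] 0.014719378960757716 60.88725686073303
```

The moment has jumped to 0.43 N m, so the nut is at its stop. I'll push slightly further to confirm.

{"op": "carry_out", "data": {
  "moves": [
    [0, 0, 0, 0.02, 0.01],
    [0, 0, 0, 0.04, 0.01],
    [0, 0, 0, 0.06, 0.01],
    [0, 0, 0, 0.06, 0.01],
    [0, 0, 0, 0.06, 0.01],
    [0, 0, 0, 0.06, 0.01],
    [0, 0, 0, 0.06, 0.01],
    [0, 0, 0, 0.06, 0.01]
  ]
}}

```text
clock: 6.75
tcp_pos: [0.4928, -0.0043, 0.2399]
orientation: [-3.131, 0.246, 0.001]
contact_force: [-1.0, 1.0, 7.0]
grip_width: 0.0151
gripper_force: 63.4
```

```bash
python3 go.py .4927 -.0052 .084 -.067
```

```text
6.75 [ 0.4928 -0.0043  0.2399] shift [0.0001 0.0009 0.0009] roll -0.0896 j [-0.72  0.54  0.77  2.16 -0.62  0.68 -1.25] tilt [-3.e-04  6.e-04 -1.e+00]
F [-1.03  1.05  6.98] M [0.326 0.156 1.389] 0.015065669809507107 63.36631536483765
```

{"op": "carry_out", "data": {
  "moves": [
    [0, 0, 0, -0.02, 0.03],
    [0, 0, 0, -0.02, 0.06],
    [0, 0, 0, -0.02, 0.085],
    [0, 0, 0, -0.02, 0.085],
    [0, 0, 0, -0.02, 0.085],
    [0, 0, -0.01, -0.02, 0.085],
    [0, 0, -0.03, -0.02, 0.085],
    [0, 0, -0.05, -0.02, 0.085]
  ]
}}

```text
clock: 7.55
tcp_pos: [0.4924, -0.0055, 0.2906]
orientation: [3.133, -0.224, -0.001]
contact_force: [0.7, 0.5, 0.6]
grip_width: 0.0851
gripper_force: 0.0
```

{"op": "carry_out", "data": {
  "moves": [
    [0, 0, -0.03, 0, 0.085],
    [0, 0, -0.06, 0, 0.085],
    [0, 0, -0.09, 0, 0.085],
    [0, -0.04, -0.1, 0, 0.085],
    [0, -0.08, -0.1, 0, 0.085],
    [0, -0.12, -0.1, 0, 0.085],
    [0, -0.16, -0.1, 0, 0.085],
    [0, -0.2, -0.1, 0, 0.085]
  ]
}}

```text
clock: 8.35
tcp_pos: [0.5207, 0.1941, 0.3904]
orientation: [-3.133, 0.224, -0.0]
contact_force: [0.7, 0.7, -0.5]
grip_width: 0.085
gripper_force: 0.0
```

```bash
python3 go.py .4927 -.0052 .084 -.067; python3 -c "
from h import *
a=r.grab_frame('top')[200:350,180:480];b=r.grab_frame('scene')[180:330,190:490]
cv2.imwrite('pics/n3.png',cv2.resize(np.vstack([a,b]),None,fx=2,fy=2,interpolation=2)[:,:,::-1])"
```

```text
8.35 [0.5207 0.1941 0.3904] shift [0.0006 0.2014 0.1513] roll -0.0756 j [-1.2   0.43  0.97  1.9  -0.42  1.02 -1.77] tilt [ 3.e-04  5.e-04 -1.e+00]
F [ 0.67  0.69 -0.45] M [ 0.018  0.015 -0.053] 0.08501677662858821 0.0
```

View pics/n3.png

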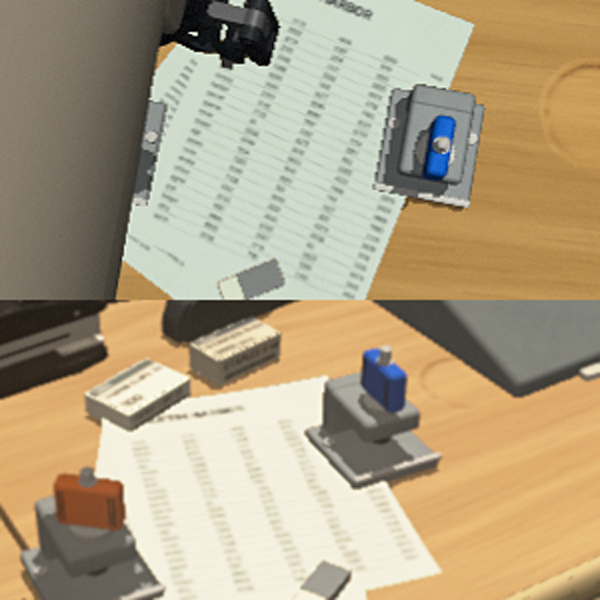

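The top half shows the blue bar at (440,147), aligned with its gauge's long axis. The lower half shows the orange bar at (90,500), still turned as it was, and the gripper clear of both.

```bash
python3 -c "
from bench import r
print(r.hand_in())"
```

```text
the job is handed in; nothing more can be done
None
```

I turned the blue jam nut clockwise to its hard stop (the moment rose to about 1.4 N m) and released it. The orange nut wasn't touched, and the job is handed in at about 8.5 s; `hand_in` gave no verdict.

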